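Shut and latch the gauge case

ROBOT

A 6-joint arm with a two-finger parallel gripper is mounted at the origin on the work surface. World frame = base frame: x ahead of the robot, y to its left, z up, the work surface at z = 0. Lengths are in m, angles in degrees, forces in N, time in s.
With the tool pointing down it reaches from about 0.35 to 0.875 m from the base axis. Payload 4.2 kg.
Tool frame: the origin (TCP) lies between the finger pads; the fingertips stand 14 mm ahead of it and the grasp point (between the pads) lies 5 mm behind it; x points along the fingers, y is the direction in which the jaws open and shut, and the axes are right-handed (so a half turn about x gives the same grasp; the last joint's range is limited). The gripper opens to 87 mm and grips with 3 to 60 N. Pads are 19 mm wide; open, the fingers measure 117 mm over their backs; the gripper's body (75 mm by 190 mm) begins 51 mm behind the grasp point.
Start: joints at [91.937, 22.042, 0.453, 0, -68.411, -14.817], TCP at [0.139, 0.609, 0.237] pointing down, gripper open.
Joint ranges: [-179.83, 179.83], [-69.29, 118.12], [-61.27, 80.66], [-181.25, 117.63], [-171.15, -9.14], [-177.46, 177.46]. Speed limits (degrees/s): [159.86, 159.86, 180, 180, 180, 180].

INTERFACE

Orientations are given as a 3x3 rotation matrix whose columns are the frame's x, y, z axes.
In Python, from station import r, imaging, job gives the robot as it stands. The module is installed in compiled form; this text tells all that it offers.
- The arm moves only by the tool apply_moves, never from a script. Its arguments are lists of equal length, an entry for each row: "xyz": the shift along the tool's x, y, z in m, a list of three; "twist": the turn about the tool's x in degrees; "claw": the opening, from 0 (shut) to 1 (fully open). A call has 1 to 12 rows; each row shifts and turns the pose as measured when the row begins, along the tool's axes as they then stand; what a row does not reach is not made up. A row lasts 1/10 s, in which the tool goes at most 50 mm and 8.59 degrees, less where a joint would pass 70% of its speed; a pose out of reach is approached as far as the arm can. A call is refused whole if a number of a shift passes 0.05 or a number of a turn 8.59, either way. A call with a gripper value outside its range is refused whole. The fingers move at their own pace and stop on an object; the grip force is fixed at half the most. Time passes only in rows, so rows that do not move let the fingers close. It gives the time, the measured TCP pose, the force and the opening at its end, in the units of the state.
- r.sense(): the state, without advancing time (a new reading comes with each control period).
- imaging.capture(name): name is "scene" or "top" or "wrist"; returns a dict with "pixels" (384x512x3 uint8, red, green, blue), "mtx" (3x3 intrinsics, pixels), "view" (4x4, takes a point from world to camera coordinates). Camera axes: x right, y down, z forward; pixel columns grow to the right and rows downward; lengths in m; the calibration is good to about 2 mm. A picture is of the moment at which its call begins. There is no depth.
- job.finish_job(): hands the job in, once; it reports no verdict.
Trained networks look in a picture, given as the dict that the camera call returned (one of the last four; its "shot" number tells which), for a name from the list of things; names that differ only in an ending like _2 or _b are one class to them, and where a whole thing is asked for, a point or a joint stands for the part that bears it (a point fixed in the world has none). Each returns a list of dicts, best first, with "p" (0 to 1); they miss things now and then, are a little off and sometimes report something else, mostly with a low value. They report only what shows in the picture. A call takes as long as a camera call. They do not tell look-alikes from the thing itself.
- imaging.regions_of(query, picture): "mask" (384x512 bool, what is visible of it) and "centre" ([column, row] in pixels, amid what is visible of it).
The state is a dict: "time_s": time; "joints": joint angles; "joint_velocities": joint speeds; "effort": joint torques, N m; "tcp_pos": TCP position; "ee_rot": TCP orientation; "wrist_force": force on the tool from outside, world axes, zero at the start; "moment": the same for the moment, N m; "gripper_width": opening from 0.0 (shut) to 1.0 (fully open).
Only numpy, scipy, OpenCV 4.12 (cv2) and the standard library are available. Lean on these libraries where they do the work, as an engineer would, in place of code of your own. Each camera call takes 0.05 s, during which the arm holds its last target.

TASK

Using only pushes of the fingertips, slide the rosewood lid of the gauge case fully shut, and only then swing the brass catch round until it lies fully across the end of the lid so that the lid cannot slide back. Do not pinch the catch, leave the bone ring gauge lying in the case, leave the things round about where they are, and finish clear of everything.

Things in the scene. Friction and masses are not known exactly. Their poses are not given: they have to be found in the camera images.
- case: Mid-brown wooden box, screwed down, 160 (x) x 120 (y) x 50 mm tall, walls 8 mm; origin: centre of its underside, on the work surface. The lid slides shut along +x and sticks out over the -x end. Rails along the long sides reach 60 mm high, a stop strip at the +x end 64 mm. A wooden cheek at the -x, +y corner carries the catch: x -106 to -80, y 45 to 83, top at 48 mm.
- lid (a joint): Slide of the lid, m: 0 = fully shut against its stop, growing as the lid stands out over the case's -x end (starts 0.04 to 0.075). Dark rosewood slab 155 x 104 x 14 mm, underside 50.5 and top 64.5 mm above the work surface, no handle; guided so that it only slides, stays where left, about 2 N to push. Shut, its end stands 3 mm proud of the case's -x wall.
- lid_end (a point): Middle of the outer (-x) end face of the lid, half-way up its 14 mm thickness (57.5 mm above the work surface): the face to push along the case's +x. It moves with the lid; shut, it is at x = -83, y = 0 mm in the case frame.
- catch (a joint): Hinge of the brass catch, rad: 0 = closed at its stop, the arm lying across the lid's end along the case's -y; grows as the arm swings out, clockwise from above: at 1.57 it points along the case's -x (starts 1.6 to 1.95, end of travel 2.4). It stays where it is left; about 1 N at its tip moves it.
- catch_pivot (a point): Vertical axis of the catch, at x = -92, y = 70 mm in the case frame, 56.5 mm above the work surface (half the arm's height).
- catch_tip (a point): End of the catch arm, 73 mm from the pivot on the arm's centre line, half-way up. The arm is a flat brass bar 12 mm wide and 12 mm high, 50.5 to 62.5 mm above the work surface, with free space below it outside the cheek. Push the side that faces away from the lid's end when closed; closed, its inner side is 3 mm from the end of the shut lid.
- ring_gauge: Bone-white ring gauge, 42 mm outside, 28 mm hole, 10 mm high, lying loose in the case under the open part, origin at the centre of its underside. Leave alone.
- bowl_stand: Persimmon-red lacquered bowl stand, 96 mm across, 32 mm high, origin under its centre. Bystander.
- handle: Stubby rosewood tool handle standing upright, 34 mm across, 72 mm high, origin under its centre, near the case's -x, -y corner. Bystander.
- chuck_key: Steel T-shaped chuck key lying down, 95 x 80 x 18 mm, origin under the middle of its stem. Bystander.
- go_bowl: Pale yellow-brown turned Go bowl, 100 mm across, 75 mm high, open on top, origin under its centre. Bystander.
- wax_jar: Amber glass wax jar with brass cap, 52 mm across, 60 mm high, origin under its centre. Bystander.
Not all that is in view belongs to the job. What is shaped like the case but blue or purple is not meant.

How it is judged:
By the outcome, as a careful person would: the job done as asked, in the order asked, and still so for the second after the job is handed in, with the robot touching nothing.
It also fails if it takes over 40 s, if anything falls off the work surface, if the arm or the gripper's body presses on something with over 40 N, if the wrist force passes 120 N, or if a joint passes its speed limit or range.

## Working session

There is one attempt and no reset: what is moved stays moved. The work goes in short steps, Python scripts to look and compute and a tool call to move; the robot and the scene stay as the last step left them, time stands still between calls to the robot, and variables do not carry over. Pictures are saved under pics/ and viewed, and the job is handed in when it is done.

Besides the shell and the picture viewer there is one more tool, called by a JSON object that holds its "name" and its "arguments", one argument or row to a line. apply_moves: Moves the arm, as the interface text tells. Its arguments: {"type":"object","properties":{"xyz":{"type":"array","items":{"type":"array","items":{"type":"number"}}},"twist":{"type":"array","items":{"type":"number"}},"claw":{"type":"array","items":{"type":"number"}}},"required":["xyz","twist","claw"]}

```bash
mkdir -p pics
python3 - <<'E'
from station import r, imaging, job
import cv2, pickle
s=r.sense(); print(s['time_s'],s['tcp_pos'],s['ee_rot'],s['gripper_width'])
D={}
for n in ("top","scene"):
    p=imaging.capture(n); D[n]=p
    cv2.imwrite(f'pics/{n}0.png',cv2.cvtColor(p['pixels'],cv2.COLOR_RGB2BGR))
    for q in ("case","lid","catch","lid_end","catch_tip","catch_pivot","ring_gauge","handle","bowl_stand","chuck_key","go_bowl","wax_jar"):
        try:
            for d in imaging.regions_of(q,p)[:3]: print(n,q,round(d['p'],2),d['centre'],d['mask'].sum())
        except Exception as e: print(q,e)
pickle.dump(D,open('d0.pkl','wb'))
for n in D: print(D[n]['mtx'],D[n]['view'])
E
```

```text
0.0 [0.13916756 0.60872364 0.23542379] [[-3.89082080e-04 -2.23072634e-01 -9.74801748e-01]
 [-2.19669873e-03 -9.74799280e-01  2.23072946e-01]
 [-9.99997512e-01  2.22813945e-03 -1.10746441e-04]] 0.9997633650698529
top case 0.93 [368.9, 282.7] 4152
top case 0.84 [192.4, 249.8] 3934
top case 0.67 [288.2, 175.7] 4366
top lid 0.91 [369.3, 284.2] 3049
top lid 0.85 [189.2, 248.9] 2919
top lid 0.73 [287.4, 160.0] 2647
top catch 0.66 [392.7, 255.6] 134
top catch 0.56 [202.8, 211.4] 146
top catch 0.51 [321.5, 142.5] 162
top lid_end 0.83 [368.0, 284.6] 3077
top lid_end 0.79 [285.2, 160.9] 2618
top lid_end 0.7 [189.1, 249.8] 2914
top catch_tip 0.72 [324.4, 141.4] 164
top catch_tip 0.63 [397.5, 253.7] 224
top catch_tip 0.54 [402.6, 117.5] 1295
top catch_pivot 0.86 [369.7, 284.0] 4266
top catch_pivot 0.66 [194.3, 246.7] 3921
top catch_pivot 0.59 [285.3, 173.7] 4631
top ring_gauge 0.57 [274.8, 200.1] 147
top ring_gauge 0.35 [321.6, 142.8] 125
top handle 0.78 [237.2, 136.2] 179
top bowl_stand 0.83 [143.0, 119.6] 1118
top chuck_key 0.8 [137.6, 195.6] 288
top go_bowl 0.72 [402.9, 117.7] 1298
top go_bow
[... 925 characters left out ...]
 259.36300694]
 [  0.         469.16312244 191.04655016]
 [  0.           0.           1.        ]] [[-1.91522762e-02 -9.99816517e-01  3.51413395e-04  2.02724298e-02]
 [-9.82396590e-01  1.87532568e-02 -1.85863537e-01  4.70015026e-01]
 [ 1.85822844e-01 -3.90493712e-03 -9.82575505e-01  1.11082204e+00]
 [ 0.00000000e+00  0.00000000e+00  0.00000000e+00  1.00000000e+00]]
[[463.72869842   0.         260.27908922]
 [  0.         463.72869842 198.34237988]
 [  0.           0.           1.        ]] [[ 0.69883531  0.71525117 -0.00670597 -0.31321563]
 [ 0.43586555 -0.43325807 -0.78886543 -0.13634932]
 [-0.56714234  0.54836412 -0.61452938  1.74196282]
 [ 0.          0.          0.          1.        ]]
```

View pics/top0.png

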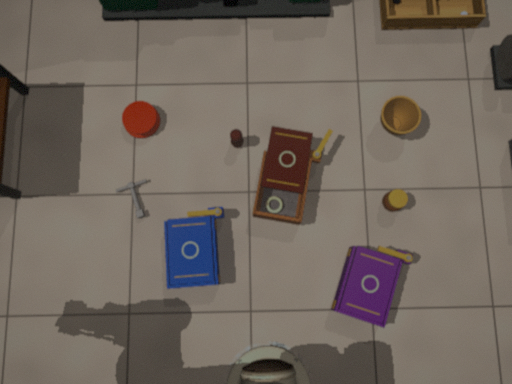

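View pics/scene0.png

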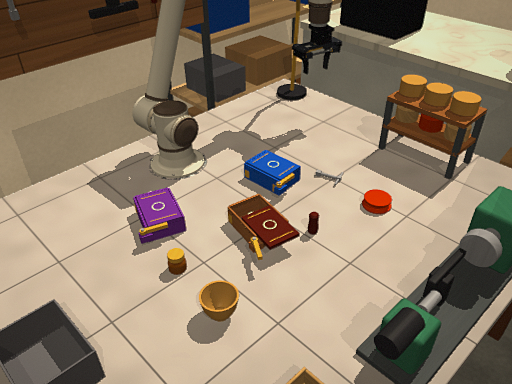

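Run:
```python
import cv2,pickle
D=pickle.load(open('d0.pkl','rb'))
def crop(n,x,y,w,h,f):
    c=D[n]['pixels'][y:y+h,x:x+w][:,:,::-1]
    cv2.imwrite(f'pics/{n}_crop.png',cv2.resize(c,None,fx=f,fy=f,interpolation=cv2.INTER_CUBIC))
crop('top',225,115,120,115,5)
crop('scene',215,180,120,90,6)
```

```text
(no output)
```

View pics/top_crop.png

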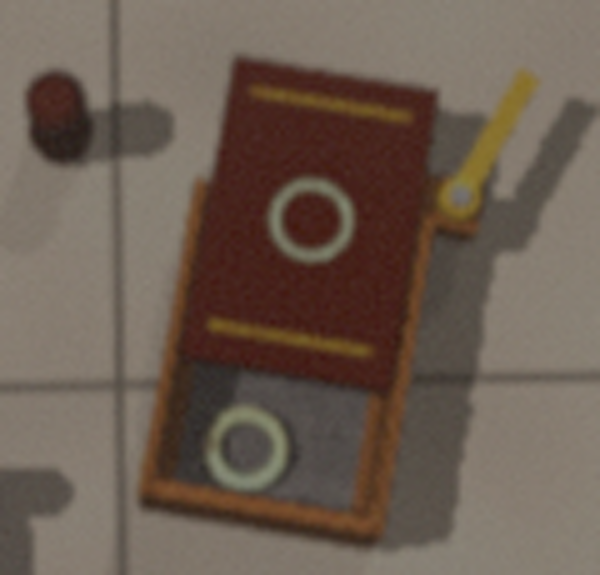

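View pics/scene_crop.png

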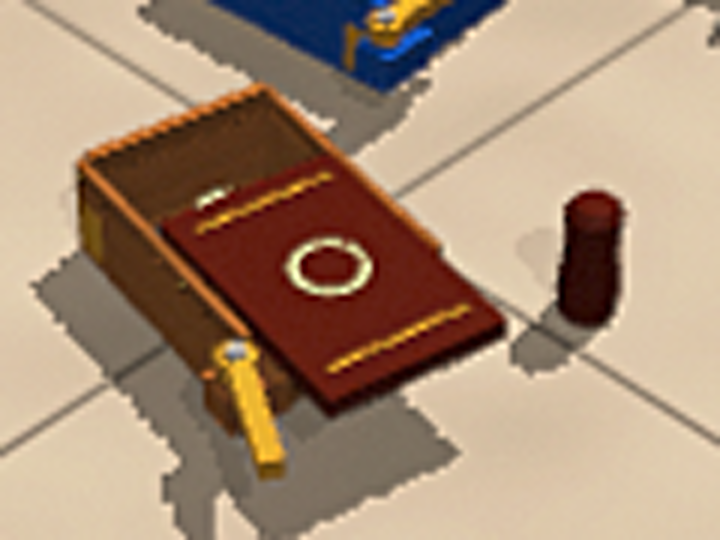

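```bash
cat > fit.py <<'E'
import numpy as np,cv2,pickle
from scipy.optimize import least_squares
def proj(P,n,D):
    v=D[n]['view'];c=v[:3,:3]@P+v[:3,3];u=D[n]['mtx']@c;return u[:2]/u[2]
def R(a): return np.array([[np.cos(a),-np.sin(a)],[np.sin(a),np.cos(a)]])
def pt(name,p):
    x,y,a,s,q=p
    o=-.083-s
    L={'oL':(o,-.052,.0645),'oR':(o,.052,.0645),'iL':(o+.155,-.052,.0645),'iR':(o+.155,.052,.0645),
     'sL':(.08,-.06,.064),'sR':(.08,.06,.064),'pv':(-.092,.07,.0645)}
    if name=='tip': l=(-.092-.073*np.sin(q),.07-.073*np.cos(q),.0625)
    else: l=L[name]
    return np.r_[R(a)@np.array(l[:2])+[x,y],l[2]]
E
cat > a.py <<'E'
from fit import *
D=pickle.load(open('d0.pkl','rb'))
T={'oL':(237,58),'oR':(438,92),'iL':(180,360),'iR':(388,390),'sL':(143,490),'sR':(383,528),'pv':(461,195),'tip':(527,72)}
S={'oL':(503,322),'oR':(333,402),'iR':(163,228),'sL':(262,85),'sR':(82,160),'pv':(237,350),'tip':(270,466)}
O=[('top',k,np.array(v)/5-.4+[225,115]) for k,v in T.items()]+[('scene',k,np.array(v)/6-.4+[215,180]) for k,v in S.items()]
def f(p,full=True): return np.concatenate([proj(pt(k,p),n,D)-o for n,k,o in O])
for sub in ('top','scene',''):
    O2=O; 
    OO=[o for o in O if o[0].startswith(sub)]
    g=lambda p:np.concatenate([proj(pt(k,p),n,D)-o for n,k,o in OO])
    r=least_squares(g,[.5,-.05,3,.06,1.7],loss='soft_l1')
    print(sub,np.round(r.x,4),np.degrees(r.x[2]),r.cost)
    print(np.round(r.fun if 0 else g(r.x),1).reshape(-1,2).tolist())
p=r.x
np.save('p.npy',p)
for k in ('oL','oR','sL','sR','pv','tip'): print(k,pt(k,p).round(4))
# handle
from itertools import product
for n,c in (('top',(237.2,136.2)),): 
    v=D[n]['view'];d=v[:3,:3].T@np.linalg.inv(D[n]['mtx'])@[*c,1];o=-v[:3,:3].T@v[:3,3]
    P=o+d*(.036-o[2])/d[2]; print('handle',P, R(p[2]).T@(P[:2]-p[:2]))
E
python3 a.py
```

```text
top [ 0.4814 -0.0449  2.9477  0.0587  1.898 ] 168.89267453519625 2.12793923767242
[[-0.8, -0.3], [0.4, -0.1], [-0.2, -0.4], [0.6, 1.0], [-0.9, -0.0], [0.5, 1.0], [-0.0, -0.3], [0.2, -0.5]]
scene [ 0.4831 -0.0465  2.9503  0.0617  1.9418] 169.0376653001092 3.453652713172701
[[1.5, -0.2], [-0.1, 0.5], [-1.0, -0.5], [1.0, -0.9], [-1.5, -0.3], [0.1, 0.9], [0.0, 0.0]]
 [ 0.4818 -0.0452  2.9498  0.0593  1.9241] 169.01136534690391 7.521900556155835
[[-0.8, -0.7], [0.5, -0.6], [-0.1, -0.8], [0.8, 0.5], [-0.7, -0.2], [0.7, 0.8], [0.0, -0.6], [0.9, -0.3], [0.9, -1.1], [-0.6, -0.4], [-1.4, -1.4], [1.0, -1.3], [-1.5, -0.7], [0.1, 0.4], [0.4, -0.5]]
oL [ 0.6314 -0.0213  0.0645]
oR [ 0.6116 -0.1234  0.0645]
sL [0.4147 0.0289 0.064 ]
sR [ 0.3918 -0.0889  0.064 ]
pv [ 0.5587 -0.1315  0.0645]
tip [ 0.6211 -0.1693  0.0625]
handle [0.61439323 0.06471487 0.036     ] [-0.10924799 -0.13319813]
```

```bash
cat > h.py <<'E'
import numpy as np
from station import r
from fit import R
def go(cx,cy,z):
    "tool delta to reach case-frame TCP target"
    p=np.load('p.npy');s=r.sense();t=np.array(s['tcp_pos']);A=np.array(s['ee_rot'])
    W=np.r_[R(p[2])@[cx,cy]+p[:2],z]
    d=A.T@(W-t); return d
def where():
    p=np.load('p.npy');s=r.sense();t=np.array(s['tcp_pos']);A=np.array(s['ee_rot'])
    c=R(p[2]).T@(t[:2]-p[:2])
    ty=np.degrees(np.arctan2(*(R(p[2]).T@A[:2,1])[::-1]))
    print('t',round(s['time_s'],2),'case',c.round(4),'z',t[2].round(4),'tool y ang in case',ty.round(2),'F case',(R(p[2]).T@s['wrist_force'][:2]).round(1),round(s['wrist_force'][2],1),'w',round(s['gripper_width'],3),'j',np.round(s['joints'],0))
E
python3 -c "
from h import *
where();print(go(-.185,0,.2))"
```

```text
t 1.3 case [ 0.461  -0.5772] z 0.2366 tool y ang in case 88.11 F case [-0.4 -0.6] 0.1 w 1.001 j [ 92.  22.   0.  -0. -68. -15.]
[ 0.03652988  0.5555718  -0.6646591 ]
```

{"name": "apply_moves", "arguments": {
  "xyz": [
    [0,0.032,-0.038],
    [0,0.032,-0.038],
    [0,0.032,-0.038],
    [0,0.032,-0.038],
    [0,0.032,-0.038],
    [0,0.032,-0.038],
    [0,0.032,-0.038],
    [0,0.032,-0.038],
    [0,0.032,-0.038],
    [0,0.032,-0.038],
    [0,0.032,-0.038],
    [0,0.032,-0.038]
  ],
  "twist": [-1.9,0,0,0,0,0,0,0,0,0,0,0],
  "claw": [0,0,0,0,0,0,0,0,0,0,0,0]
}}

```text
time_s: 2.5
tcp_pos: [0.5164, 0.145, 0.2379]
ee_rot: [[0.006, -0.175, -0.984], [0.006, -0.984, 0.175], [-1.0, -0.007, -0.005]]
wrist_force: [0.9, 0.7, 0.4]
gripper_width: 0.03
```

```bash
python3 -c "
from h import *
where();print(go(-.185,0,.2))"
```

```text
t 2.5 case [ 0.0023 -0.1933] z 0.2379 tool y ang in case 90.88 F case [-0.8 -0.9] 0.4 w 0.03 j [ 33.  13. -12.  -0. -64.  47.]
[ 0.03748818  0.19642446 -0.18408047]
```

{"name": "apply_moves", "arguments": {
  "xyz": [
    [0,0.033,-0.031],
    [0,0.033,-0.031],
    [0,0.033,-0.031],
    [0,0.033,-0.031],
    [0,0.033,-0.031],
    [0,0.025,-0.024],
    [0,0,0],
    [0,0,0]
  ],
  "twist": [0.9,0,0,0,0,0,0,0],
  "claw": [0,0,0,0,0,0,0,0]
}}

```text
time_s: 3.3
tcp_pos: [0.6639, -0.0917, 0.2364]
ee_rot: [[0.008, -0.2, -0.98], [0.006, -0.98, 0.2], [-1.0, -0.007, -0.007]]
wrist_force: [-0.0, 0.5, 0.1]
gripper_width: 0.007
```

Run:
```python
from h import *
from station import imaging
import cv2
where();print(go(-.185,0,.066))
for n in ('scene','wrist'):
    p=imaging.capture(n)['pixels'][:,:,::-1]
    cv2.imwrite(f'pics/{n}1.png',p)
```

```text
t 3.3 case [-0.1876  0.0109] z 0.2364 tool y ang in case 89.48 F case [ 0.1 -0.5] 0.1 w 0.007 j [  6.  26.   7.  -0. -71.  73.]
[ 0.1704596  -0.00968644  0.00384138]
```

View pics/wrist1.png

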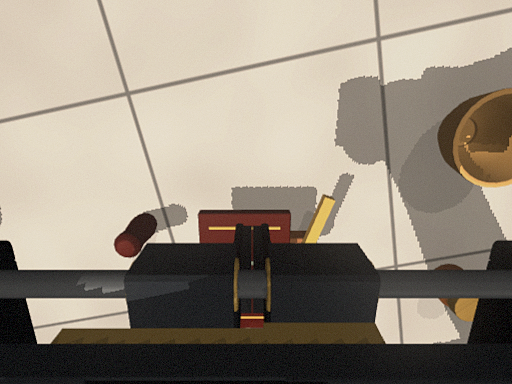

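View pics/scene1.png

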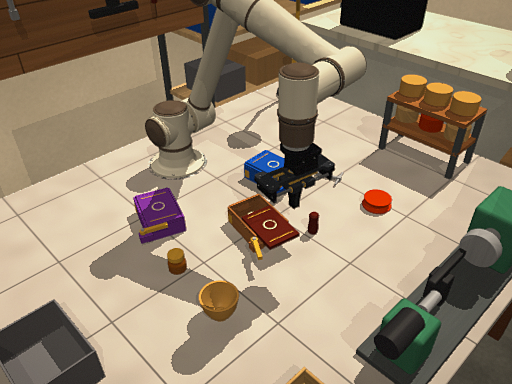

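{"name": "apply_moves", "arguments": {
  "xyz": [
    [0.03,-0.01,0.002],
    [0.04,0,0.001],
    [0.04,0,0],
    [0.03,0,0],
    [0.02,0,0],
    [0.009,0,0],
    [0,0,0]
  ],
  "twist": [-0.5,0,0,0,0,0,0],
  "claw": [0,0,0,0,0,0,0]
}}

```text
time_s: 4.1
tcp_pos: [0.664, -0.0686, 0.0693]
ee_rot: [[0.018, -0.175, -0.984], [0.007, -0.985, 0.175], [-1.0, -0.01, -0.017]]
wrist_force: [0.8, -0.8, 0.6]
gripper_width: 0.006
```

Run:
```python
from h import *
from station import imaging
import cv2
where();print(go(-.185,0,.066))
for n in ('top','wrist'):
    p=imaging.capture(n)['pixels'][:,:,::-1]
    cv2.imwrite(f'pics/{n}2.png',p)
    if n=='top': cv2.imwrite(f'pics/{n}2.png',cv2.resize(p[60:230,200:370],None,fx=3.5,fy=3.5))
```

```text
t 4.1 case [-0.1834 -0.0117] z 0.0693 tool y ang in case 90.91 F case [-1.   0.6] 0.6 w 0.006 j [  8.  34.  -5.  -0. -50.  72.]
[ 0.00321531  0.01179332 -0.00138885]
```

View pics/wrist2.png

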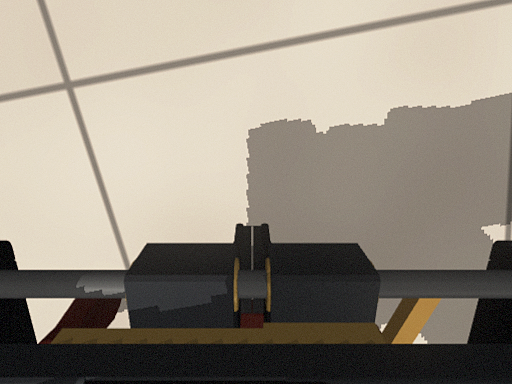

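View pics/top2.png

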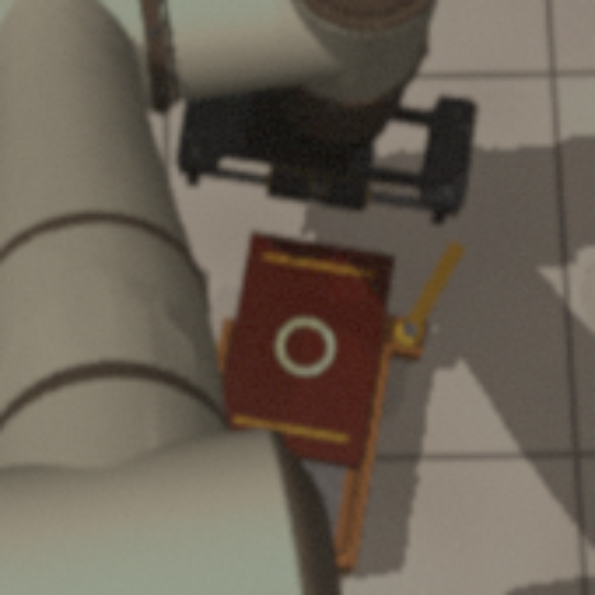

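{"name": "apply_moves", "arguments": {
  "xyz": [
    [0.003,0.01,0.003],
    [0,0.0,0.005],
    [0,0,0.005],
    [0,0,0.005],
    [0,0,0.005],
    [0,0,0.005],
    [0,0,0.005],
    [0,0,0.005]
  ],
  "twist": [0.6,0,0,0,0,0,0,0],
  "claw": [0,0,0,0,0,0,0,0]
}}

```text
time_s: 5.0
tcp_pos: [0.6269, -0.0723, 0.073]
ee_rot: [[0.035, -0.186, -0.982], [0.007, -0.982, 0.186], [-0.999, -0.013, -0.033]]
wrist_force: [2.0, -1.6, 0.2]
gripper_width: 0.01
```

```bash
python3 -c "
from h import *
where();print(go(-.0925,0,.066))"
```

```text
t 5.0 case [-0.1476 -0.0011] z 0.073 tool y ang in case 90.27 F case [-2.2  1.2] 0.2 w 0.01 j [  8.  30. -11.  -0. -46.  71.]
[0.00518399 0.00090345 0.05534312]
```

{"name": "apply_moves", "arguments": {
  "xyz": [
    [0.004,0,0.006],
    [0.003,0,0.006],
    [0.002,0,0.006],
    [0.001,0,0.006],
    [0.001,0,0.006]
  ],
  "twist": [0,0,0,0,0],
  "claw": [0,0,0,0,0]
}}

```text
time_s: 5.5
tcp_pos: [0.6, -0.0659, 0.0628]
ee_rot: [[0.046, -0.184, -0.982], [0.007, -0.983, 0.185], [-0.999, -0.015, -0.043]]
wrist_force: [2.5, -0.7, 1.8]
gripper_width: 0.006
```

```bash
python3 -c "
from h import *
where();print(go(-.0925,0,.066))"
```

```text
t 5.5 case [-0.12   -0.0022] z 0.0628 tool y ang in case 90.38 F case [-2.5  0.2] 1.8 w 0.006 j [  9.  29. -17.   0. -42.  70.]
[-0.00445794  0.00196136  0.02736957]
```

{"name": "apply_moves", "arguments": {
  "xyz": [
    [-0.003,0.001,0.006],
    [0,0,0.006],
    [0,0,0.005],
    [0,0,0.004]
  ],
  "twist": [0,0,0,0],
  "claw": [0,0,0,0]
}}

```text
time_s: 5.9
tcp_pos: [0.5765, -0.0624, 0.0645]
ee_rot: [[0.045, -0.184, -0.982], [0.007, -0.983, 0.185], [-0.999, -0.015, -0.042]]
wrist_force: [2.3, -1.0, 0.8]
gripper_width: 0.002
```

```bash
python3 -c "
from h import *
where();print(go(-.0925,0,.066))"
```

```text
t 5.9 case [-0.0963 -0.0012] z 0.0645 tool y ang in case 90.38 F case [-2.4  0.6] 0.8 w 0.002 j [ 10.  27. -20.   0. -41.  70.]
[-0.00167073  0.00111948  0.00375011]
```

{"name": "apply_moves", "arguments": {
  "xyz": [
    [0,0,0.004],
    [0,0,0.004],
    [0,0,0.004]
  ],
  "twist": [0,0,0],
  "claw": [0,0,0]
}}

```text
time_s: 6.2
tcp_pos: [0.5712, -0.0609, 0.0653]
ee_rot: [[0.062, -0.181, -0.982], [0.006, -0.983, 0.182], [-0.998, -0.018, -0.06]]
wrist_force: [12.5, -8.2, -8.9]
gripper_width: 0.007
```

```bash
python3 -c "
from h import *
where();print(go(-.0925,0,.066))"
```

```text
t 6.2 case [-0.0908 -0.0017] z 0.0653 tool y ang in case 90.56 F case [-13.8   5.7] -8.9 w 0.007 j [ 10.  26. -22.   0. -39.  69.]
[-0.00066208  0.0016878  -0.00170427]
```

{"name": "apply_moves", "arguments": {
  "xyz": [
    [0,0,0.005],
    [0,0,0.006]
  ],
  "twist": [0,0],
  "claw": [0,0]
}}

```text
time_s: 6.4
tcp_pos: [0.5711, -0.0603, 0.0661]
ee_rot: [[0.086, -0.177, -0.98], [0.005, -0.984, 0.178], [-0.996, -0.021, -0.084]]
wrist_force: [16.4, -10.6, -10.7]
gripper_width: 0.002
```

```bash
python3 -c "
from h import *
where();print(go(-.0925,0,.066))"
```

```text
t 6.4 case [-0.0906 -0.0022] z 0.0661 tool y ang in case 90.77 F case [-18.1   7.3] -10.7 w 0.002 j [ 10.  25. -23.   1. -37.  69.]
[ 0.0001826   0.00220668 -0.00185485]
```

{"name": "apply_moves", "arguments": {
  "xyz": [
    [0,0,-0.01],
    [0,0,-0.02],
    [-0.03,0,-0.01],
    [-0.03,0.0,0],
    [-0.02,0.03,0],
    [0,0.04,0],
    [0,0.03,0],
    [0,0.015,0],
    [0,0,0]
  ],
  "twist": [0.3,0,0,0,0,0,0,0,0],
  "claw": [0,0,0,0,0,0,0,0,0]
}}

```text
time_s: 7.3
tcp_pos: [0.5704, -0.1846, 0.1418]
ee_rot: [[0.049, -0.186, -0.981], [0.007, -0.982, 0.186], [-0.999, -0.016, -0.046]]
wrist_force: [0.5, 0.2, 0.3]
gripper_width: 0.005
```

Run:
```python
from h import *
from station import imaging
import cv2
where();print(go(-.126,.123,.067))
for n in ('top','scene'):
    p=imaging.capture(n)['pixels'][:,:,::-1]
    c=p[90:240,200:370] if n=='top' else p[160:290,190:350]
    cv2.imwrite(f'pics/{n}3.png',cv2.resize(c,None,fx=4,fy=4,interpolation=cv2.INTER_CUBIC))
```

```text
t 7.3 case [-0.1136  0.1199] z 0.1418 tool y ang in case 90.27 F case [-0.5 -0.3] 0.3 w 0.005 j [ -3.  23. -12.  -1. -52.  82.]
[ 0.07527134  0.0042868  -0.00889921]
```

View pics/scene3.png

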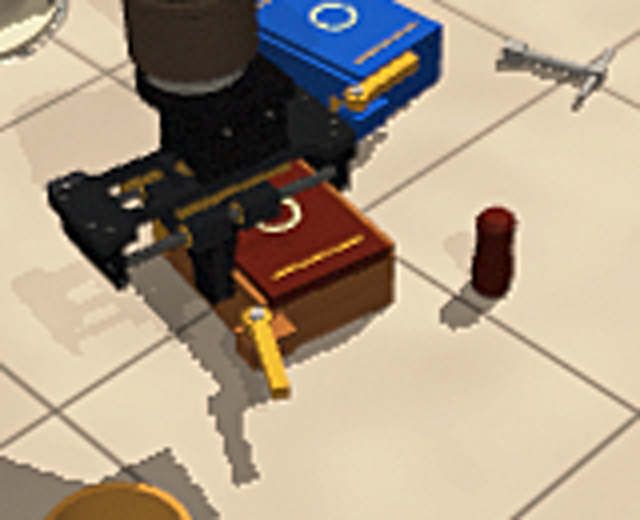

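View pics/top3.png

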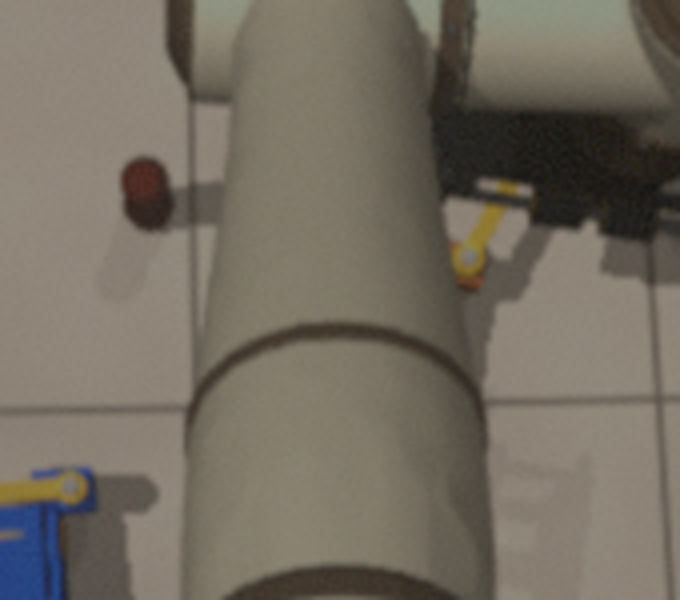

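{"name": "apply_moves", "arguments": {
  "xyz": [
    [0.01,0.006,-0.013],
    [0.025,0.0,0],
    [0.02,0,0],
    [0.012,0,0],
    [0.006,0,0],
    [0,0,0]
  ],
  "twist": [0,0,0,0,0,0],
  "claw": [0,0,0,0,0,0]
}}

```text
time_s: 8.0
tcp_pos: [0.5866, -0.1854, 0.0665]
ee_rot: [[0.045, -0.178, -0.983], [0.008, -0.984, 0.178], [-0.999, -0.016, -0.043]]
wrist_force: [-0.0, 0.3, 0.9]
gripper_width: 0.003
```

Run:
```python
from h import *
from station import imaging
import cv2
where();print(go(-.132,.109,.067))
for n in ('scene',):
    p=imaging.capture(n)['pixels'][:,:,::-1]
    c=p[90:240,200:370] if n=='top' else p[160:290,190:350]
    cv2.imwrite(f'pics/{n}4.png',cv2.resize(c,None,fx=4,fy=4,interpolation=cv2.INTER_CUBIC))
```

```text
t 8.0 case [-0.1297  0.1176] z 0.0665 tool y ang in case 90.76 F case [ 0.1 -0.3] 0.9 w 0.003 j [ -3.  30. -14.  -1. -44.  83.]
[-0.00027282 -0.00857919 -0.00244554]
```

View pics/scene4.png

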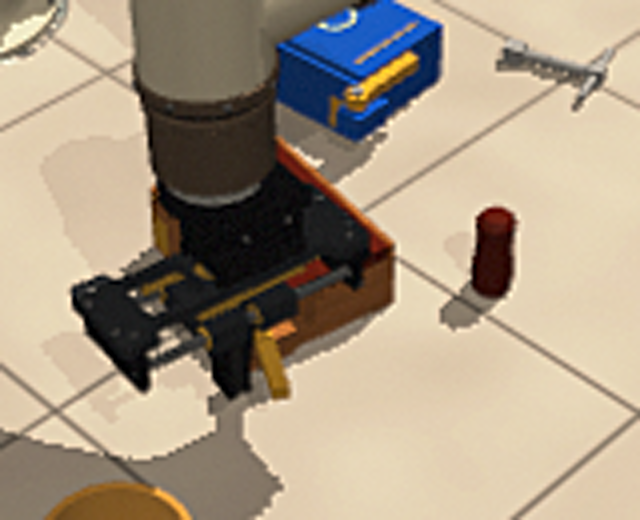

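{"name": "apply_moves", "arguments": {
  "xyz": [
    [0,-0.006,-0.004],
    [0,-0.006,-0.004],
    [0,-0.007,-0.005],
    [0,-0.007,-0.004],
    [0,-0.006,-0.002]
  ],
  "twist": [0,0,0,0,0],
  "claw": [0,0,0,0,0]
}}

```text
time_s: 8.55
tcp_pos: [0.6133, -0.1558, 0.0714]
ee_rot: [[0.048, -0.178, -0.983], [0.007, -0.984, 0.178], [-0.999, -0.016, -0.045]]
wrist_force: [-0.8, -0.6, -0.8]
gripper_width: 0.003
```

Run:
```python
from h import *
from station import imaging
import cv2
where();print(go(-.155,.0707,.067))
for n in ('scene',):
    p=imaging.capture(n)['pixels'][:,:,::-1]
    c=p[90:240,200:370] if n=='top' else p[160:290,190:350]
    cv2.imwrite(f'pics/{n}5.png',cv2.resize(c,None,fx=4,fy=4,interpolation=cv2.INTER_CUBIC))
```

```text
t 8.55 case [-0.1502  0.0835] z 0.0714 tool y ang in case 90.74 F case [0.6 0.7] -0.8 w 0.003 j [  0.  31. -12.  -1. -45.  80.]
[ 0.0047999  -0.01262438 -0.00470905]
```

View pics/scene5.png

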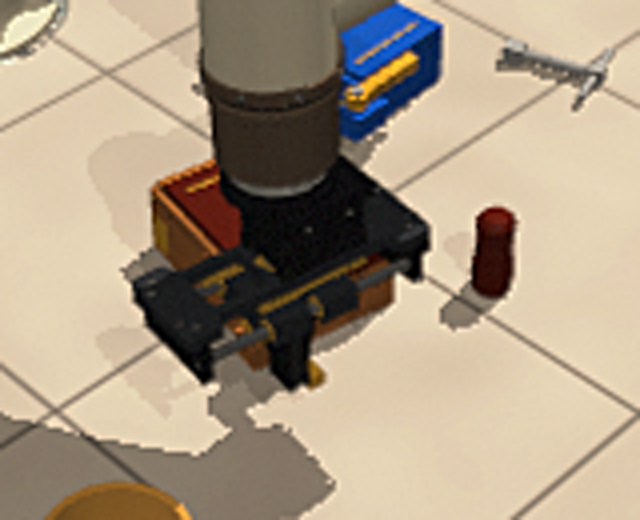

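{"name": "apply_moves", "arguments": {
  "xyz": [
    [0.004,-0.006,-0.003],
    [0.002,-0.006,-0.001],
    [0.0,-0.006,0.002],
    [0,-0.006,0.003],
    [0,-0.006,0.004]
  ],
  "twist": [0.3,0,0,0,0],
  "claw": [0,0,0,0,0]
}}

```text
time_s: 9.1
tcp_pos: [0.618, -0.1227, 0.0663]
ee_rot: [[0.055, -0.182, -0.982], [0.007, -0.983, 0.183], [-0.998, -0.017, -0.053]]
wrist_force: [1.5, -1.3, -0.1]
gripper_width: 0.0
```

Run:
```python
from h import *
from station import imaging
import cv2
where();print(go(-.1451,.051,.067))
for n in ('scene',):
    p=imaging.capture(n)['pixels'][:,:,::-1]
    c=p[90:240,200:370] if n=='top' else p[160:290,190:350]
    cv2.imwrite(f'pics/{n}6.png',cv2.resize(c,None,fx=4,fy=4,interpolation=cv2.INTER_CUBIC))
```

```text
t 9.1 case [-0.1486  0.0501] z 0.0663 tool y ang in case 90.49 F case [-1.8  1. ] -0.1 w 0.0 j [  3.  30. -13.  -0. -44.  76.]
[-0.00085214  0.00086002  0.00341858]
```

View pics/scene6.png

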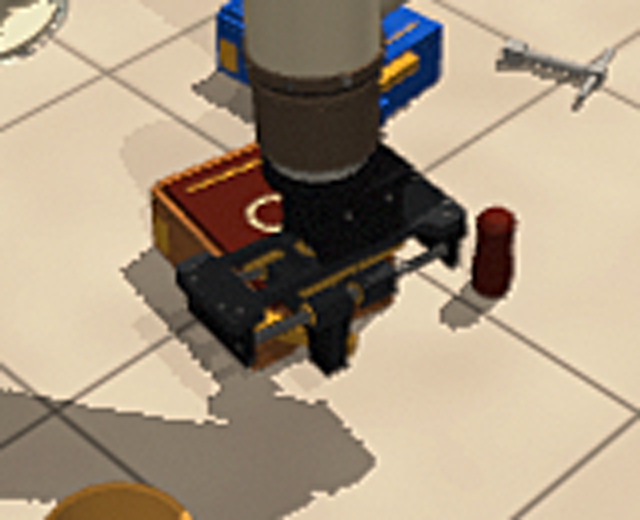

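{"name": "apply_moves", "arguments": {
  "xyz": [
    [0,-0.005,0.006],
    [0,-0.005,0.006],
    [0,-0.005,0.006],
    [0,-0.004,0.007],
    [0,-0.003,0.006]
  ],
  "twist": [0,0,0,0,0],
  "claw": [0,0,0,0,0]
}}

```text
time_s: 9.65
tcp_pos: [0.59, -0.092, 0.0661]
ee_rot: [[0.058, -0.181, -0.982], [0.007, -0.983, 0.182], [-0.998, -0.017, -0.056]]
wrist_force: [1.4, -0.8, 2.1]
gripper_width: 0.005
```

Run:
```python
from h import *
where();print(go(-.1075,.023,.067))
```

```text
t 9.65 case [-0.1152  0.0253] z 0.0661 tool y ang in case 90.57 F case [-1.5  0.5] 2.1 w 0.005 j [  7.  28. -18.  -0. -41.  73.]
[-0.00130965 -0.00236725  0.00763211]
```

{"name": "apply_moves", "arguments": {
  "xyz": [
    [0,-0.002,0.004],
    [0,0,0.004],
    [0,0,0.004],
    [0,0,0.004]
  ],
  "twist": [0,0,0,0],
  "claw": [0,0,0,0]
}}

```text
time_s: 10.05
tcp_pos: [0.5809, -0.0869, 0.0669]
ee_rot: [[0.077, -0.178, -0.981], [0.006, -0.984, 0.179], [-0.997, -0.02, -0.075]]
wrist_force: [10.6, -5.6, -6.4]
gripper_width: 0.009
```

Run:
```python
from h import *
where();print(go(-.1075,.023,.067))
```

```text
t 10.05 case [-0.1053  0.022 ] z 0.0669 tool y ang in case 90.76 F case [-11.5   3.5] -6.4 w 0.009 j [  7.  27. -20.   0. -39.  72.]
[ 4.39584207e-05  9.97809258e-04 -2.17393622e-03]
```

{"name": "apply_moves", "arguments": {
  "xyz": [
    [0,0,0.003],
    [0,0,-0.01],
    [0,0,-0.02],
    [-0.01,0,-0.02],
    [-0.04,0,0],
    [-0.04,0,0],
    [-0.04,0,0],
    [-0.02,-0.04,0],
    [0,-0.05,0],
    [0,-0.05,0],
    [0,-0.05,0],
    [0,-0.05,0]
  ],
  "twist": [0,0,0,0,0,0,0,0,0,0,0,0],
  "claw": [0,0,0,0,0,0,0,0,0,0,0,0]
}}

```text
time_s: 11.25
tcp_pos: [0.6584, 0.1367, 0.2262]
ee_rot: [[0.054, -0.194, -0.98], [0.007, -0.981, 0.194], [-0.999, -0.017, -0.052]]
wrist_force: [1.0, -0.0, 0.1]
gripper_width: 0.003
```

{"name": "apply_moves", "arguments": {
  "xyz": [
    [0,-0.04,0.02],
    [0,-0.04,0.02],
    [0,-0.04,0.02],
    [0,-0.02,0.01],
    [0,0,0],
    [0,0,0]
  ],
  "twist": [0,0,0,0,0,0],
  "claw": [0,0,0,0,0,0]
}}

```text
time_s: 11.85
tcp_pos: [0.6117, 0.2993, 0.2192]
ee_rot: [[0.039, -0.188, -0.981], [0.001, -0.982, 0.188], [-0.999, -0.008, -0.038]]
wrist_force: [0.1, -0.8, 0.1]
gripper_width: 0.008
```

Run:
```python
from h import *
from station import imaging
import cv2,pickle
where()
D={}
for n in ('top','scene'):
    D[n]=imaging.capture(n);p=D[n]['pixels'][:,:,::-1]
    cv2.imwrite(f'pics/{n}7full.png',p)
    c=p[115:230,225:345] if n=='top' else p[180:270,215:335]
    cv2.imwrite(f'pics/{n}7.png',cv2.resize(c,None,fx=5,fy=5,interpolation=cv2.INTER_CUBIC))
pickle.dump(D,open('d1.pkl','wb'))
```

```text
t 11.85 case [-0.0619 -0.363 ] z 0.2192 tool y ang in case 90.16 F case [-0.2  0.8] 0.1 w 0.008 j [ 40.  27.   5.   2. -67.  38.]
```

View pics/scene7.png

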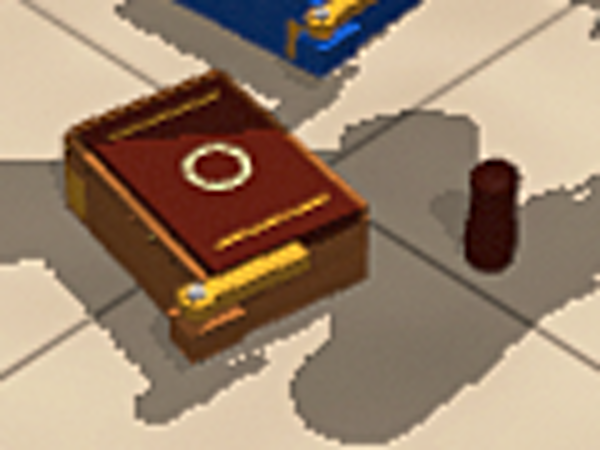

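View pics/top7.png

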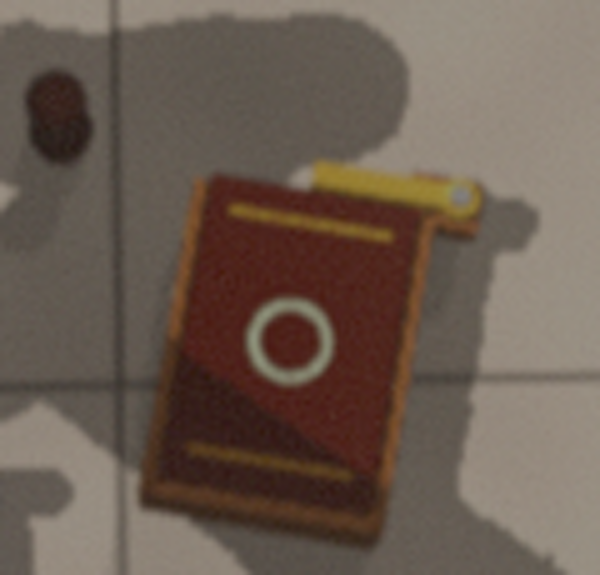

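View pics/top7full.png

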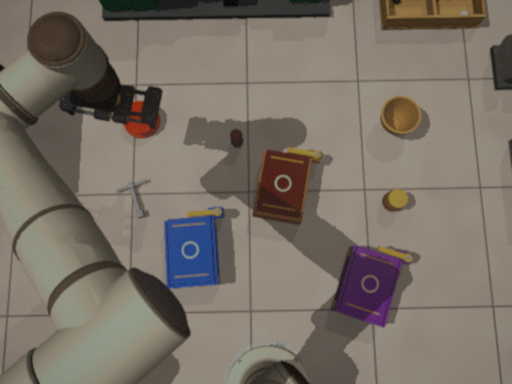

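```bash
python3 -c "
from station import job
print(job.finish_job())"
```

```text
the job is handed in; nothing more can be done
None
```

The lid is fully shut and the brass catch lies across its end. I handed the job in at about 12 s.

- **Lid:** I pushed it with the closed fingertips until it stopped. The force rose from about 2.5 N to 18 N with no further movement, and the fingertips stood within about 2 mm of the expected shut position.
- **Catch:** Only after that, I pushed it round from its outer side, without pinching, until it met its stop at about 11 N. It stopped 14.7 mm out from where the lid had stopped; 15 mm was expected.
- **Last pictures:** They show the lid shut and the catch parallel to its end. The handle, jar, bowl, key and stand look to be where they were at the start. The arm was clear with the fingertips about 0.2 m up and almost no force at the wrist.
- **Not confirmed:** The shut lid hides the ring gauge, so I could not see it at the end; nothing reached into the case. The tool leaned up to about 5° from contact during the pushes, with no visible effect on the result.

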